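Unclamp a mended glaze test tile and show it to the inspection camera

ROBOT

A 6-joint arm with a two-finger parallel gripper is mounted at the origin on the work surface; the furniture and walls round the work are solid. World frame = base frame: x ahead of the robot, y to its left, z up, the work surface at z = 0. Lengths are in m, angles in rad, forces in N, time in s.
With the tool pointing down it reaches from about 0.35 to 0.925 m from the base axis. Payload 6.4 kg.
Tool frame: the origin (TCP) lies on the centre line of the jaws, within the pads' length; the fingertips stand 17 mm ahead of it and the grasp point (between the pads) lies 2 mm behind it; z points along the fingers, y is the line along which they close (so a half turn about z gives the same grasp; the last joint's range is limited). The gripper opens to 85 mm and grips with 20 to 120 N. Pads are 22 mm wide; open, the fingers measure 114 mm over their backs; the gripper's body (76 mm by 85 mm) begins 54 mm behind the grasp point. The pads swing forward as they close: fully open they stand 13 mm farther back than shut.
Start: joints at [-1.435, 0.245, 1.558, -0, 1.339, -0.174], TCP at [0.198, -0.619, 0.248] pointing down, gripper open.
Joint ranges: [-3.13, 3.13], [-1.02, 2.26], [0.13, 2.54], [-0.95, 4.09], [0.21, 2.88], [-2.74, 2.74]. Speed limits (rad/s): [2.57, 2.57, 3.14, 3.14, 3.14, 3.14].

INTERFACE

Orientations are given as a unit quaternion [x, y, z, w].
In Python, from workcell import ctrl gives the robot as it stands.
- The arm moves only by the shell command python3 -m crank 'ROWS' [FORCE]. ROWS is JSON, a list of rows, each an object of numbers: "x", "y", "z": the shift along the tool's x, y, z in mm; "roll": the turn about the tool's z in degrees; "fingers": the opening, from 0 (shut) to 1 (fully open). In form: [{"x": .., "y": .., "z": .., "roll": .., "fingers": ..}, ...]. A call has 1 to 5 rows; each row shifts and turns the commanded pose from where the row before left it, along the tool's axes as they then stand; what a row does not reach is not made up. A row lasts 1/10 s, in which the tool goes at most 50 mm and 8.59 degrees, less where a joint would pass 70% of its speed; a pose out of reach is approached as far as the arm can. A call is refused whole if a number of a shift passes 50 or a number of a turn 8.59, either way. A call with a gripper value outside its range is refused whole. The fingers move at their own pace and stop on an object; FORCE is the grip in N (left out, the last holds). Time passes only in rows, so rows that do not move let the fingers close. It gives the time, the measured TCP pose, the force, the opening and the grip force at its end, in the units of the state.
- ctrl.observe(): the state, without advancing time (a new reading comes with each control period).
- ctrl.grab_frame(name): name is "scene" or "side" or "wrist"; returns a dict with "img" (420x560x3 uint8, red, green, blue), "intrinsics" (3x3 intrinsics, pixels), "pose" (4x4, takes a point from camera to world coordinates). Camera axes: x right, y up, looking along -z (the intrinsics and any distortion apply to the point x, -y, -z); pixel columns grow to the right and rows downward; lengths in m; the calibration is good to about 2 mm. A picture is of the moment at which its call begins. There is no depth.
- ctrl.sign_off(): hands the job in; it is judged then, once.
Trained networks look in a picture, given as the dict that the camera call returned (one of the last four; its "shot" number tells which), for a name from the list of things; names that differ only in an ending like _2 or _b are one class to them, and where a whole thing is asked for, a point or a joint stands for the part that bears it (a point fixed in the world has none). Each returns a list of dicts, best first, with "score" (0 to 1); they miss things now and then, are a little off and sometimes report something else, mostly with a low value. They report only what shows in the picture. A call takes as long as a camera call.
- ctrl.search_frame(picture, query): "xy" ([column, row] in pixels, amid what is visible of it).
- ctrl.tip_of(picture, query): "xy" ([column, row] in pixels: a listed point, or the origin of a listed thing).
The state is a dict: "time": time; "joint_positions": joint angles; "dq": joint speeds; "effort": joint torques, N m; "ee_pos": TCP position; "tool_rot": TCP orientation; "contact_force": force on the tool from outside, world axes, zero at the start; "ft_torque": the same for the moment, N m; "width": finger opening in m; "gripper_force": force on a finger pad.
Only numpy, scipy, OpenCV 4.12 (cv2) and the standard library are available. Lean on these libraries where they do the work, as an engineer would, in place of code of your own. Each camera call takes 0.05 s, during which the arm holds its last target. There are 200 camera calls.

TASK

The glaze test tile standing in the gluing jig has been glued back together and the glue has set: swing the clamp's red handle right back to its stop so that the clamp arm is clear, and lift the tile out of its slot. Hold it up in front of the inspection camera on the stand, upright, its glazed face squarely towards the lens and the middle of that face on the lens's line of sight, 12 cm from the front of the lens. Finish while still holding the tile still there in the air, with the clamp left open; do not touch the camera or disturb the two cups and the jar standing about.

Things in the scene. Friction and masses are not known exactly. Their poses are not given: they have to be found in the camera images.
- test_tile: the mended test tile, 44 mm wide (y), 74 tall (z, up), 8 thick (x), 60 g. -x face glazed: blue, green band at the top, bare clay strip below; +x back bare grey clay; thin brass-coloured glue line across the middle. Origin: centre of its bottom edge. Stands in the jig's slot, glaze towards the jig's -x. Grip it from above by its narrow side edges; its upper 52 mm stand free of the slot
- glaze_centre (a point): the middle of the tile's glazed face, 4 mm from the tile's origin along its -x and 37 mm up; axes as the tile's
- gluing_jig: the jig, fixed: plywood base 150 x 92 x 15 mm, on it a light brown slotted block (30 x 66 mm) and behind it a dark brown riser with a steel toggle clamp. Origin: on the table under the middle of the slot; its +x points back to the clamp. Slot: floor 15 mm and mouth 37 mm above the table, 9.6 mm wide (x), 50 mm long (y). Tile top at 89 mm, under the rubber foot of the clamp arm
- clamp_handle (a joint): angle of the clamp's handle: 0 closed (upright), 1.75 at its stop, open (leaning back to the jig's +x, just below level). It swings the clamp arm up and back with it (1.08 times the angle) and stays where left; pushing it takes about 6 N. Pivot: 78 mm along +x from the jig's origin, 100 mm above the table, axis along the jig's y
- handle_top (a point): the upper end of the clamp's red handle, a round grip 18 mm thick that runs from 26 to 92 mm from the pivot. With the handle at its stop the clamp arm stands upright, up to 170 mm above the table and more than 60 mm behind the tile
- inspection_camera: the inspection camera on a stand, fixed to the table: dark base 95 x 110 x 14 mm, steel rod to 219 mm height, grey camera 44 mm square with a black lens and a white ring light 62 mm across. Origin: on the table under the camera; it looks level along its own -x, 170 mm above the table
- lens_front (a point): centre of the front of the lens, 52 mm from the camera's origin along its -x, 170 mm above the table; axes as the camera's
- focus_point (a point): the point in the air 120 mm in front of the lens on its line of sight, 170 mm above the table, where the middle of the glazed face is to be; axes as the camera's (the camera looks along -x)
- teal_cup: bystander: small cup, teal above bare clay, 62 mm wide, 56 mm high, loose; origin under its centre
- rust_cup: bystander: small cup, rust-brown above bare clay, 64 mm wide, 63 mm high, loose; origin under its centre
- oxide_jar: bystander: clear jar with a black lid and brown contents, 52 mm wide, 94 mm high, loose; origin under its centre

How it is judged:
On the way, in this order (a step that is already met when the one before it is completed fails the run):
1. the clamp handle is swung back to its stop (more than 1.5 rad) (value of joint clamp_handle above 1.5 rad), for 0.2 s.
2. the tile, held in the fingers, is lifted clear of the slot (z of test_tile in the frame of gluing_jig above 0.045 m and contact force between the fingers and test_tile above 1 N), for 0.2 s.
At the end, for the whole second after the job is handed in: fingers hold the tile still; middle of the glazed face within 18 mm of the point 120 mm before the lens, glaze towards the lens, square and upright within 8 degrees; handle still past 1.5 rad; cups and jar within 30 mm of their places, upright (distance between glaze_centre and focus_point below 0.018 m and x of lens_front in the frame of test_tile below -0.09 m and angle between the x axis of test_tile and the x axis of inspection_camera, either way round below 0.14 rad and angle between test_tile's own z axis and vertical below 0.14 rad and contact force between the fingers and test_tile above 1 N and linear speed of test_tile below 0.02 m/s and value of joint clamp_handle above 1.5 rad and distance of each of teal_cup, rust_cup, oxide_jar from where it was at the start of the episode below 0.03 m and angle between each of teal_cup, rust_cup, oxide_jar's own z axis and vertical below 0.3 rad); the arm keeps its last pose, push and grip.
It fails at once if the camera is touched (contact force between any of the arm, the fingers and inspection_camera above 1 N or contact force between test_tile and inspection_camera above 0.5 N).
It fails at once if a cup or the jar is shoved or tipped over (distance of any of teal_cup, rust_cup, oxide_jar from where it was at the start of the episode above 0.03 m or angle between any of teal_cup, rust_cup, oxide_jar's own z axis and vertical above 0.3 rad).
It also fails if it takes over 51 s, if anything falls off the work surface, if the arm or the gripper's body presses on something with over 40 N, if the wrist force passes 120 N, or if a joint passes its speed limit or range.

## Working session

There is one attempt and no reset: what is moved stays moved. The work goes in short steps, Python scripts to look and compute and a shell command to move; the robot and the scene stay as the last step left them, time stands still between calls to the robot, and variables do not carry over. Pictures are saved under pics/ and viewed, at most 10 in all, crops included, and the job is handed in when it is done.

```bash
mkdir -p pics
cat > h.py <<'E'
import numpy as np, cv2
from workcell import ctrl
from scipy.spatial.transform import Rotation as R
def ray(f,xy):
    K=np.array(f["intrinsics"]);P=np.array(f["pose"])
    u=np.linalg.inv(K)@np.array([xy[0],xy[1],1.]); d=P[:3,:3]@np.array([u[0],-u[1],-u[2]])
    return P[:3,3],d/np.linalg.norm(d)
def atz(f,xy,z):
    o,d=ray(f,xy); return o+d*(z-o[2])/d[2]
def tri(obs):
    A=np.zeros((3,3));b=np.zeros(3)
    for f,xy in obs:
        o,d=ray(f,xy);M=np.eye(3)-np.outer(d,d);A+=M;b+=M@o
    p=np.linalg.solve(A,b)
    return p,[np.linalg.norm((np.eye(3)-np.outer(d,d))@(p-o)) for o,d in [ray(f,x) for f,x in obs]]
def proj(f,p):
    K=np.array(f["intrinsics"]);P=np.array(f["pose"]);c=P[:3,:3].T@(np.array(p)-P[:3,3]);u=K@np.array([c[0],-c[1],-c[2]]);return u[:2]/u[2]
def save(f,n): cv2.imwrite("pics/"+n+".png",cv2.cvtColor(np.asarray(f["img"]),cv2.COLOR_RGB2BGR))
E
python3 - <<'E'
from h import *
np.set_printoptions(precision=4,suppress=True)
F={n:ctrl.grab_frame(n) for n in("scene","side","wrist")}
for n in F: save(F[n],n+"0")
b=np.vstack([np.hstack([np.asarray(F["scene"]["img"])[:,:,::-1]])]);
for q in ["test_tile","glaze_centre","gluing_jig","handle_top","inspection_camera","lens_front","focus_point","teal_cup","rust_cup","oxide_jar"]:
    ob=[]
    for n in F:
        r=ctrl.tip_of(F[n],q)
        if r:
            print(q,n,np.round(r[0]["xy"],1),round(r[0]["score"],2),atz(F[n],r[0]["xy"],0)); 
            if r[0]["score"]>.4: ob.append((F[n],r[0]["xy"]))
    if len(ob)>1: print("  tri",*tri(ob))
s=ctrl.observe();print(s["time"],s["ee_pos"],R.from_quat(s["tool_rot"]).as_matrix(),s["width"])
E
```

```text
test_tile scene [246.8 279.4] 0.68 [ 0.4672 -0.0182  0.    ]
test_tile side [296.2 276.3] 0.63 [ 0.4391 -0.0229  0.    ]
  tri [0.4392 0.0074 0.0207] [np.float64(0.0022556057550530825), np.float64(0.002255605755053064)]
glaze_centre scene [245.3 266.8] 0.74 [ 0.5176 -0.0584  0.    ]
glaze_centre side [294.7 264.6] 0.55 [ 0.4445 -0.0794  0.    ]
  tri [0.4436 0.0081 0.0531] [np.float64(0.003721153853254492), np.float64(0.0037211538532544806)]
gluing_jig scene [247. 286.] 0.77 [0.4438 0.0024 0.    ]
gluing_jig side [292.9 283.9] 0.89 [0.4458 0.0113 0.    ]
  tri [ 0.4466  0.0005 -0.0045] [np.float64(0.0020404459292467474), np.float64(0.0020404459292468033)]
handle_top scene [217.6 206.5] 0.71 [ 0.9087 -0.2763  0.    ]
handle_top side [258.2 208.5] 0.79 [ 0.5843 -0.4675  0.    ]
  tri [0.5232 0.0228 0.1927] [np.float64(0.0038132170020267085), np.float64(0.0038132170020266968)]
inspection_camera scene [273.8 231.3] 0.65 [ 0.621  -0.2729  0.    ]
inspection_camera side [246.5 232.7] 0.57 [ 0.5949 -0.2623  0.    ]
  tri [ 0.5926 -0.243   0.0141] [np.float64(0.004897067983070243), np.float6
[... 402 characters left out ...]
.1747] [np.float64(0.003925088214838251), np.float64(0.003925088214838178)]
teal_cup scene [229.8 243.7] 0.68 [ 0.6519 -0.1171  0.    ]
teal_cup side [220.1 255.6] 0.89 [ 0.6428 -0.1124  0.    ]
  tri [ 0.6422 -0.1087  0.0042] [np.float64(0.002048149570637316), np.float64(0.002048149570637288)]
rust_cup scene [250.8 201.1] 0.7 [ 0.8653 -0.3987  0.    ]
rust_cup side [310.5 237.8] 0.55 [ 0.4033 -0.2418  0.    ]
  tri [0.4151 0.0313 0.1876] [np.float64(0.053771184412125826), np.float64(0.0537711844121258)]
oxide_jar side [345.7 223.4] 0.59 [ 0.2903 -0.3585  0.    ]
1.65 [ 0.1982 -0.6191  0.2483] [[ 0.9524  0.3048  0.    ]
 [ 0.3048 -0.9524 -0.    ]
 [ 0.      0.     -1.    ]] 0.085063369213871
```

View pictures.

View pics/scene0.png

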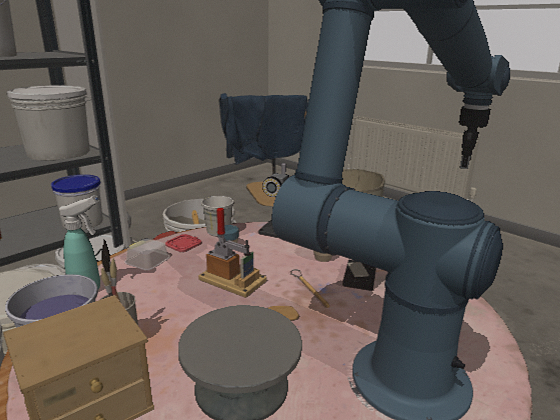

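View pics/side0.png

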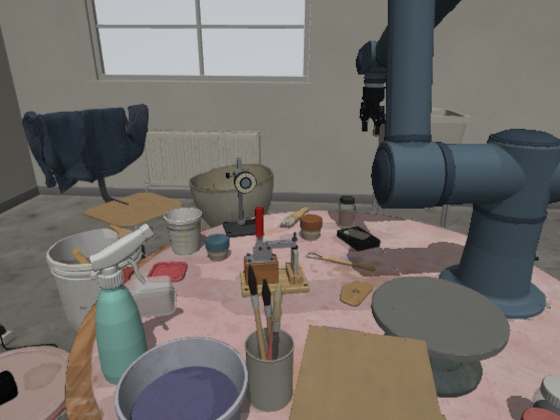

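The scene view shows the jig at about (235,268) with the red handle at (220,222) and the camera lens at (272,187). The side view shows the jig at (275,265), the handle at (259,220), the camera at (245,183), the teal cup at (217,245), the rust cup at (311,226) and the jar at (347,210). The estimates fit the known sizes: the pivot comes out about 80 mm from the slot, the lens at z = 0.170, and the focus point 124 mm from the lens. I'll move over in front of the jig and look from the wrist.

```bash
python3 -m crank '[{"x":23,"y":-36,"z":-6},{"x":23,"y":-36,"z":-6},{"x":23,"y":-36,"z":-6},{"x":23,"y":-36,"z":-6},{"x":23,"y":-36,"z":-6}]' | tail -3
python3 -m crank '[{"x":23,"y":-36},{"x":23,"y":-36},{"x":23,"y":-36},{"x":23,"y":-36},{"x":23,"y":-36}]' | tail -3
python3 -m crank '[{"x":23,"y":-36,"fingers":0},{"x":23,"y":-36,"fingers":0},{"x":23,"y":-36,"fingers":0},{"x":23,"y":-36,"fingers":0},{"x":23,"y":-36,"fingers":0}]' | tail -3
python3 - <<'E'
from h import *
np.set_printoptions(precision=4,suppress=True)
F={n:ctrl.grab_frame(n) for n in("wrist","scene","side")}
save(F["wrist"],"wrist1")
s=ctrl.observe();print(s["time"],s["ee_pos"],R.from_quat(s["tool_rot"]).as_matrix()[:,0],s["width"],s["joint_positions"])
print(F["wrist"]["pose"])
for q in ["test_tile","glaze_centre","gluing_jig","handle_top","clamp_handle","lens_front","focus_point","inspection_camera"]:
    ob=[]
    for n in F:
        r=ctrl.tip_of(F[n],q) if q!="clamp_handle" else []
        if r: print(q,n,np.round(r[0]["xy"],1),round(r[0]["score"],2),atz(F[n],r[0]["xy"],{"lens_front":.17,"focus_point":.17,"handle_top":.192,"glaze_centre":.052,"test_tile":.015}.get(q,0)))
        if r and r[0]["score"]>.4: ob.append((F[n],r[0]["xy"]))
    if len(ob)>1: print("  tri",*tri(ob))
E
```

```text
1.8 [ 0.1982 -0.6191  0.2483] [0.9524 0.3049 0.    ] 0.08523416417792773 [-1.4351  0.2451  1.5578  0.      1.3387 -0.1741]
[[ 0.3048  0.9088  0.285   0.2697]
 [-0.9524  0.291   0.0907 -0.5961]
 [-0.0005 -0.2991  0.9542  0.3728]
 [ 0.      0.      0.      1.    ]]
test_tile scene [245.7 280.9] 0.68 [0.4457 0.0047 0.015 ]
test_tile side [295.2 277.1] 0.58 [0.441  0.0058 0.015 ]
  tri [0.4411 0.009  0.0179] [np.float64(0.0008627764566403284), np.float64(0.0008627764566402701)]
glaze_centre scene [247.5 269.4] 0.59 [0.4369 0.006  0.052 ]
glaze_centre side [295.1 264.4] 0.69 [0.4418 0.0125 0.052 ]
  tri [0.4422 0.0015 0.0469] [np.float64(0.0009306283868097532), np.float64(0.0009306283868098245)]
gluing_jig scene [247.8 286.3] 0.61 [0.4414 0.0019 0.    ]
gluing_jig side [293.9 283.2] 0.57 [0.4436 0.0082 0.    ]
  tri [ 0.4441 -0.0002 -0.0037] [np.float64(0.001323060743328641), np.float64(0.0013230607433286808)]
handle_top scene [222.5 206.5] 0.57 [0.5241 0.0066 0.192 ]
handle_top side [259.  206.6] 0.85 [0.5211 0.0199 0.192 ]
  tri [0.5231 0.0077 0.1899] [np.float64(0.002473198274583196), np.float64(0.0024731982745832873)]
lens_front scene [272.6 187.4] 0.97 [ 0.581  -0.2247  0.17  ]
lens_front side [243.6 183.7] 0.87 [ 0.5907 -0.2099  0.17  ]
  tri [ 0.5958 -0.2398  0.1616] [np.float64(0.0008756506296030503), np.float64(0.0008756506296030253)]
focus_point scene [252.8 201.5] 0.61 [ 0.5387 -0.1074  0.17  ]
inspection_camera scene [277.4 235.8] 0.86 [ 0.5902 -0.2577  0.    ]
inspection_camera side [245.6 235.1] 0.78 [ 0.595  -0.2452  0.    ]
  tri [ 0.5988 -0.2664 -0.008 ] [np.float64(0.001840831233694877), np.float64(0.001840831233694788)]$[0]: bad value
$[0]: bad value
$[0]: bad value
```

View pics/wrist1.png

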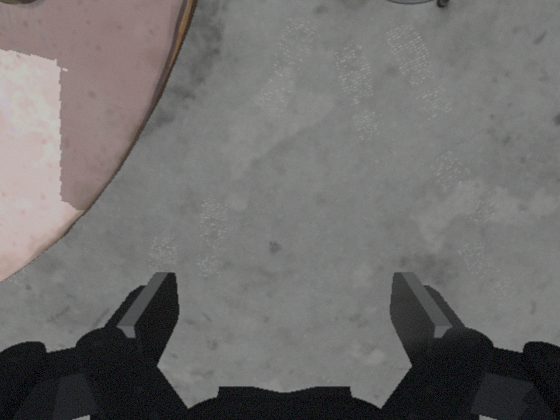

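The wrist view shows only the floor, with the fingers at (150,310) and (420,310): the rows were refused because every row needs all five keys. Resending them complete.

```bash
python3 -m crank '[{"x":23,"y":-36,"z":-6,"roll":0,"fingers":1},{"x":23,"y":-36,"z":-6,"roll":0,"fingers":1},{"x":23,"y":-36,"z":-6,"roll":0,"fingers":1},{"x":23,"y":-36,"z":-6,"roll":0,"fingers":1},{"x":23,"y":-36,"z":-6,"roll":0,"fingers":1}]' | tail -3
python3 -m crank '[{"x":23,"y":-36,"z":0,"roll":0,"fingers":1},{"x":23,"y":-36,"z":0,"roll":0,"fingers":1},{"x":23,"y":-36,"z":0,"roll":0,"fingers":1},{"x":23,"y":-36,"z":0,"roll":0,"fingers":1},{"x":23,"y":-36,"z":0,"roll":0,"fingers":1}]' | tail -3
python3 -m crank '[{"x":23,"y":-36,"z":0,"roll":0,"fingers":0},{"x":23,"y":-36,"z":0,"roll":0,"fingers":0},{"x":23,"y":-36,"z":0,"roll":0,"fingers":0},{"x":23,"y":-36,"z":0,"roll":0,"fingers":0},{"x":23,"y":-36,"z":0,"roll":0,"fingers":0}]' | tail -3
cat > look.py <<'E'
from h import *
import sys
np.set_printoptions(precision=4,suppress=True)
F={"wrist":ctrl.grab_frame("wrist")}
save(F["wrist"],sys.argv[1])
s=ctrl.observe();print(s["time"],s["ee_pos"],R.from_quat(s["tool_rot"]).as_matrix()[:,0],s["width"],s["joint_positions"])
for q in sys.argv[2:]:
    for n in F:
        r=ctrl.tip_of(F[n],q)
        if r: print(q,n,np.round(r[0]["xy"],1),round(r[0]["score"],2),atz(F[n],r[0]["xy"],{"lens_front":.17,"focus_point":.17,"handle_top":.192,"glaze_centre":.052,"test_tile":.015}.get(q,0)))
E
python3 look.py wrist2 test_tile glaze_centre gluing_jig handle_top teal_cup
```

```text
contact_force: [0.5, -0.1, 0.2]
width: 0.086
gripper_force: 0.0
contact_force: [1.0, -0.4, -0.1]
width: 0.0855
gripper_force: 0.0
contact_force: [0.3, -0.8, 0.9]
width: 0.0123
gripper_force: 0.0
4.4 [0.3627 0.0076 0.2786] [0.9498 0.3128 0.003 ] 0.004757622637369154 [-0.2975 -0.5407  2.2024  0.0041  1.479   0.9548]
test_tile wrist [310.   91.5] 0.72 [0.4429 0.0003 0.015 ]
glaze_centre wrist [306.7  90. ] 0.64 [0.4423 0.006  0.052 ]
gluing_jig wrist [307.2  90.3] 0.75 [0.4435 0.0025 0.    ]
handle_top wrist [528.7 297.6] 0.29 [ 0.3602 -0.1672  0.192 ]
```

View pics/wrist2.png

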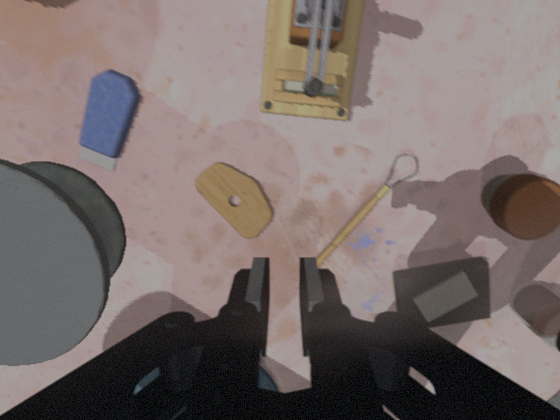

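The wrist view shows the jig base with its front corners near (261,113) and (349,121), and the tile under the clamp foot at (311,90). I'll get the jig yaw from the base edges.

Run:
```python
from h import *
np.set_printoptions(precision=4,suppress=True)
f=ctrl.grab_frame("wrist")
im=np.asarray(f["img"]).copy(); c=cv2.resize(im[0:130,230:390],(800,650),interpolation=cv2.INTER_CUBIC)[:600]
cv2.imwrite("pics/crop.png",c[:,:,::-1])
hsv=cv2.cvtColor(im,cv2.COLOR_RGB2HSV); m=((hsv[...,0]>15)&(hsv[...,0]<30)&(hsv[...,1]>75)).astype(np.uint8); m[:, :240]=0;m[:,390:]=0;m[140:]=0
for r in (5,20,40,60,80,95):
    x=np.nonzero(m[r])[0]; 
    if len(x): a=atz(f,(x[0],r),.015);b=atz(f,(x[-1],r),.015);print(r,x[0],x[-1],a[:2],b[:2],np.linalg.norm(a-b))
A=atz(f,(261,113),.015);B=atz(f,(349,121),.015);print(A,B,np.linalg.norm(A-B),np.degrees(np.arctan2((A-B)[1],(A-B)[0]))-90)
A=atz(f,(267,104),.015);B=atz(f,(342,112),.015);print(A,B,np.linalg.norm(A-B),np.degrees(np.arctan2((A-B)[1],(A-B)[0]))-90)
A=atz(f,(284,86),.089);print("tile ends",A,atz(f,(341,92),.089))
```

```text
5 268 362 [0.5042 0.0611] [ 0.5313 -0.0238] 0.08915414505370862
20 266 359 [0.4913 0.0592] [ 0.5184 -0.0258] 0.0891842714765135
40 265 357 [0.4742 0.055 ] [ 0.5014 -0.0303] 0.08954988981530188
60 263 354 [0.4563 0.0517] [ 0.4836 -0.034 ] 0.08992668855564193
80 262 351 [0.4381 0.0473] [ 0.4652 -0.0378] 0.08931163306939595
95 261 349 [0.424  0.0441] [ 0.4511 -0.041 ] 0.08934534335572752
[0.407  0.0391 0.015 ] [ 0.4269 -0.0501  0.015 ] 0.09140451258594418 12.622812720062768
[0.4174 0.0358 0.015 ] [ 0.4332 -0.0401  0.015 ] 0.07746974416584274 11.796591377249783
tile ends [0.4382 0.0241 0.089 ] [ 0.448  -0.0218  0.089 ]
```

View pics/crop.png

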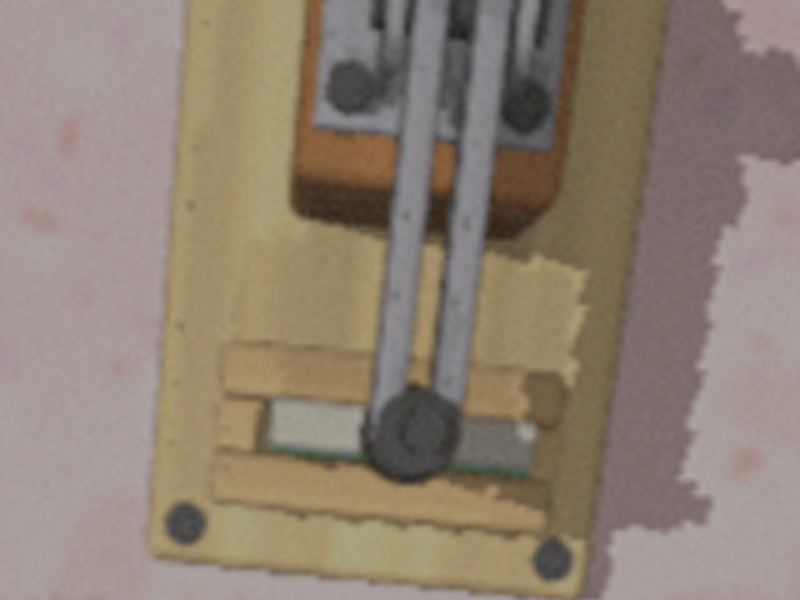

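```bash
python3 -m crank '[{"x":0,"y":0,"z":0,"roll":5.7,"fingers":0},{"x":0,"y":0,"z":0,"roll":0,"fingers":0},{"x":0,"y":0,"z":0,"roll":0,"fingers":0}]' | tail -3
cat > st.py <<'E'
from h import *
s=ctrl.observe();p=np.array(s["ee_pos"]);a=np.radians(12.1);u=np.array([np.cos(a),np.sin(a)]);v=np.array([-u[1],u[0]]);d=p[:2]-[.4425,.0025]
M=R.from_quat(s["tool_rot"]).as_matrix()
print("t",s["time"],"world",np.round(p,4),"jig mm",np.round([d@u*1e3,d@v*1e3],1),"yaw",np.degrees(np.arctan2(M[1,0],M[0,0])).round(2),"zaxis",np.round(M[:,2],3),"F",np.round(s["contact_force"],1),"w",round(s["width"],4),"g",round(s["gripper_force"],1))
E
python3 st.py
```

```text
contact_force: [0.1, -0.5, 0.1]
width: 0.0003
gripper_force: 0.0
t 5.0 world [ 0.3621 -0.0006  0.2783] jig mm [-79.3  13.8] yaw 12.01 zaxis [ 0. -0. -1.] F [ 0.1 -0.5  0.1] w 0.0003 g 0.0
```

```bash
python3 -m crank '[{"x":40,"y":5,"z":15,"roll":0,"fingers":0},{"x":40,"y":5,"z":25,"roll":0,"fingers":0},{"x":38,"y":4,"z":25,"roll":0,"fingers":0},{"x":7,"y":0,"z":20,"roll":0,"fingers":0},{"x":0,"y":0,"z":0,"roll":0,"fingers":0}]' | tail -3
python3 st.py
python3 -m crank '[{"x":8,"y":0,"z":0,"roll":0,"fingers":0},{"x":8,"y":0,"z":0,"roll":0,"fingers":0},{"x":10,"y":0,"z":0,"roll":0,"fingers":0},{"x":10,"y":0,"z":1,"roll":0,"fingers":0},{"x":10,"y":0,"z":2,"roll":0,"fingers":0}]' | tail -3
python3 st.py
```

```text
contact_force: [0.1, -0.1, 0.2]
width: -0.0
gripper_force: 0.0
t 5.5 world [0.4861 0.0127 0.1898] jig mm [44.7  0.8] yaw 12.09 zaxis [-0.007  0.002 -1.   ] F [ 0.1 -0.1  0.2] w -0.0 g 0.0
contact_force: [-3.9, -0.9, 5.1]
width: 0.0002
gripper_force: 2.7
t 6.0 world [0.5334 0.0222 0.1922] jig mm [93.   0.2] yaw 12.05 zaxis [ 0.002 -0.001 -1.   ] F [-3.9 -0.9  5.1] w 0.0002 g 2.7
```

```bash
python3 -m crank '[{"x":10,"y":0,"z":5,"roll":0,"fingers":0},{"x":10,"y":0,"z":6,"roll":0,"fingers":0},{"x":9,"y":0,"z":6,"roll":0,"fingers":0},{"x":8,"y":0,"z":10,"roll":0,"fingers":0},{"x":8,"y":0,"z":11,"roll":0,"fingers":0}]' | tail -3
python3 st.py
python3 -m crank '[{"x":4,"y":0,"z":9,"roll":0,"fingers":0},{"x":3,"y":0,"z":10,"roll":0,"fingers":0},{"x":0,"y":0,"z":8,"roll":0,"fingers":0},{"x":0,"y":0,"z":6,"roll":0,"fingers":0},{"x":0,"y":0,"z":0,"roll":0,"fingers":0}]' | tail -3
python3 st.py
```

```text
contact_force: [-0.4, -1.1, 5.5]
width: 0.0
gripper_force: 2.7
t 6.5 world [0.5791 0.0319 0.1544] jig mm [139.7   0.2] yaw 12.05 zaxis [ 0.006 -0.    -1.   ] F [-0.4 -1.1  5.5] w 0.0 g 2.7
contact_force: [2.5, 0.8, 2.9]
width: 0.0
gripper_force: 1.6
t 7.0 world [0.5865 0.0334 0.1212] jig mm [1.473e+02 1.000e-01] yaw 12.04 zaxis [ 0.008  0.    -1.   ] F [2.5 0.8 2.9] w 0.0 g 1.6
```

```bash
python3 -m crank '[{"x":0,"y":0,"z":3,"roll":0,"fingers":0},{"x":0,"y":0,"z":3,"roll":0,"fingers":0},{"x":0,"y":0,"z":0,"roll":0,"fingers":0}]' | tail -3
python3 st.py
python3 -m crank '[{"x":0,"y":0,"z":-20,"roll":0,"fingers":0},{"x":0,"y":0,"z":-30,"roll":0,"fingers":0},{"x":0,"y":0,"z":-30,"roll":0,"fingers":0},{"x":-40,"y":0,"z":-25,"roll":0,"fingers":0},{"x":-48,"y":0,"z":-15,"roll":0,"fingers":1}]' | tail -3
python3 -m crank '[{"x":-48,"y":0,"z":0,"roll":0,"fingers":1},{"x":-45,"y":0,"z":0,"roll":0,"fingers":1},{"x":0,"y":0,"z":0,"roll":0,"fingers":1},{"x":0,"y":0,"z":0,"roll":0,"fingers":1}]' | tail -3
python3 st.py
python3 look.py wrist3 test_tile gluing_jig lens_front inspection_camera focus_point
```

```text
contact_force: [4.1, 0.4, 4.2]
width: 0.0001
gripper_force: 2.5
t 7.3 world [0.5864 0.0334 0.1155] jig mm [147.2   0. ] yaw 12.03 zaxis [ 0.008  0.    -1.   ] F [4.1 0.4 4.2] w 0.0001 g 2.5
contact_force: [-0.1, -0.4, 1.0]
width: 0.0131
gripper_force: 0.0
contact_force: [0.3, -0.2, 0.3]
width: 0.0724
gripper_force: 0.0
t 8.2 world [ 0.4061 -0.0045  0.2334] jig mm [-37.1   0.8] yaw 12.01 zaxis [ 0.002 -0.    -1.   ] F [ 0.3 -0.2  0.3] w 0.0724 g 0.0
8.25 [ 0.4069 -0.0045  0.2337] [0.978  0.2085 0.0014] 0.07907050216379005 [-0.2917 -0.359   2.1626  0.0003  1.3364  1.069 ]
test_tile wrist [284.3 132.6] 0.58 [0.4451 0.0036 0.015 ]
gluing_jig wrist [284.3 132.4] 0.93 [0.4438 0.0033 0.    ]
```

View pics/wrist3.png

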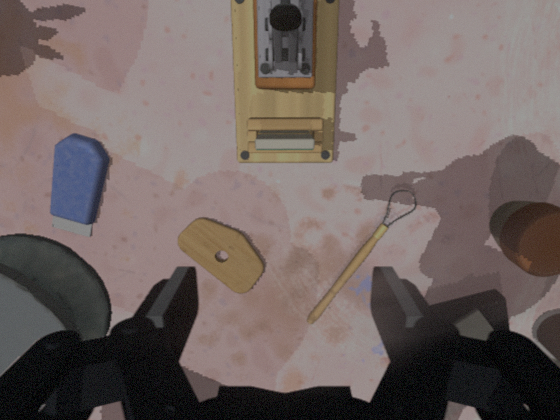

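The wrist view shows the clamp arm upright, with its foot at (285,15), and the tile free with its top at about (284,143). I'll check the handle and refine the tile centre.

```bash
python3 - <<'E'
from h import *
np.set_printoptions(precision=4,suppress=True)
f=ctrl.grab_frame("wrist"); a=np.radians(12.1);u=np.array([np.cos(a),np.sin(a)])
for px in [(284,143),(257,143),(313,143)]:print(px,atz(f,px,.089))
for n in ("side","scene"):
    g=ctrl.grab_frame(n); r=ctrl.tip_of(g,"handle_top")
    print(n,[(np.round(x["xy"],1),round(x["score"],2)) for x in r[:2]],"pred",{t:proj(g,[*(np.array([.4425,.0025])+u*(.078+.092*np.sin(t))),.1+.092*np.cos(t)]).round(1) for t in(1.4,1.75)})
    save(g,n+"3")
    for q in("lens_front","focus_point","inspection_camera"):
        r=ctrl.tip_of(g,q)
        if r: print(q,np.round(r[0]["xy"],1),round(r[0]["score"],2),atz(g,r[0]["xy"],0 if q[0]=="i" else .17))
E
python3 st.py
```

```text
(284, 143) [0.4459 0.0041 0.089 ]
(257, 143) [0.4418 0.0234 0.089 ]
(313, 143) [ 0.4504 -0.0166  0.089 ]
side [(array([215.6, 257. ]), 0.81)] pred {1.4: array([218.9, 241.3]), 1.75: array([219.7, 254.5])}
lens_front [242.9 181.7] 0.68 [ 0.5955 -0.2282  0.17  ]
focus_point [252.6 195.2] 0.64 [ 0.5536 -0.1166  0.17  ]
inspection_camera [246.7 232.6] 0.66 [ 0.5944 -0.2631  0.    ]
scene [(array([195.3, 237.7]), 0.72)] pred {1.4: array([193.5, 228.3]), 1.75: array([194.3, 239.5])}
lens_front [273.3 188.3] 0.77 [ 0.5741 -0.2207  0.17  ]
focus_point [249.8 202.6] 0.79 [ 0.5383 -0.0963  0.17  ]
inspection_camera [274.2 232. ] 0.79 [ 0.6165 -0.2702  0.    ]
t 9.05 world [ 0.4064 -0.0045  0.2332] jig mm [-36.8   0.8] yaw 12.05 zaxis [ 0.  0. -1.] F [-0.2 -0.9 -0.2] w 0.0855 g 0.0
```

The handle projects to about 1.75 rad in both views. Next is the descent over the tile. I'll grip fairly high so the wrist camera clears the upright clamp arm.

```bash
python3 -m crank '[{"x":38,"y":0,"z":20,"roll":0,"fingers":1},{"x":0,"y":0,"z":40,"roll":0,"fingers":1},{"x":0,"y":0,"z":40,"roll":0,"fingers":1},{"x":0,"y":0,"z":30,"roll":0,"fingers":1},{"x":0,"y":0,"z":0,"roll":0,"fingers":1}]' | tail -3
python3 st.py
python3 -m crank '[{"x":0,"y":0,"z":15,"roll":0,"fingers":1},{"x":0,"y":0,"z":15,"roll":0,"fingers":1},{"x":0,"y":0,"z":0,"roll":0,"fingers":1}]' | tail -3
python3 st.py
python3 -m crank '[{"x":0,"y":0,"z":0,"roll":0,"fingers":0.3},{"x":0,"y":0,"z":0,"roll":0,"fingers":0.3},{"x":0,"y":0,"z":0,"roll":0,"fingers":0.3},{"x":0,"y":0,"z":0,"roll":0,"fingers":0.3},{"x":0,"y":0,"z":0,"roll":0,"fingers":0.3}]' 30 | tail -3
python3 st.py
```

```text
contact_force: [-0.2, 0.7, -0.4]
width: 0.0856
gripper_force: 0.0
t 9.55 world [0.4401 0.0043 0.0991] jig mm [-2.   2.3] yaw 12.05 zaxis [-0.009  0.002 -1.   ] F [-0.2  0.7 -0.4] w 0.0856 g 0.0
contact_force: [-0.1, -1.0, 0.2]
width: 0.0853
gripper_force: 0.0
t 9.85 world [0.4434 0.0035 0.0734] jig mm [1.  0.8] yaw 12.04 zaxis [-0.001  0.    -1.   ] F [-0.1 -1.   0.2] w 0.0853 g 0.0
contact_force: [-1.1, 0.5, 6.9]
width: 0.0436
gripper_force: 30.5
t 10.35 world [0.4446 0.0033 0.0746] jig mm [2.2 0.3] yaw 12.05 zaxis [ 0.002 -0.    -1.   ] F [-1.1  0.5  6.9] w 0.0436 g 30.5
```

```bash
python3 -m crank '[{"x":0,"y":0,"z":-8,"roll":0,"fingers":0.3},{"x":0,"y":0,"z":-15,"roll":0,"fingers":0.3},{"x":0,"y":0,"z":-20,"roll":0,"fingers":0.3},{"x":0,"y":0,"z":-25,"roll":0,"fingers":0.3},{"x":0,"y":0,"z":-25,"roll":0,"fingers":0.3}]' 40 | tail -3
python3 -m crank '[{"x":0,"y":0,"z":-26,"roll":0,"fingers":0.3},{"x":0,"y":0,"z":0,"roll":0,"fingers":0.3},{"x":0,"y":0,"z":0,"roll":0,"fingers":0.3},{"x":0,"y":0,"z":0,"roll":0,"fingers":0.3}]' | tail -3
python3 st.py
python3 - <<'E'
from h import *
np.set_printoptions(precision=4,suppress=True)
acc={}
for k in range(4):
    for n in("scene","side"):
        g=ctrl.grab_frame(n)
        for q in("lens_front","focus_point","inspection_camera","glaze_centre","test_tile"):
            r=ctrl.tip_of(g,q)
            if r and r[0]["score"]>.4: acc.setdefault((q,n),[]).append(r[0]["xy"])
        if k==0: save(g,n+"5")
        last=acc; F=globals().setdefault("F",{}); F[n]=g
for q in("lens_front","focus_point","inspection_camera","glaze_centre","test_tile"):
    ob=[]
    for n in F:
        if (q,n) in acc: m=np.median(acc[q,n],0);ob.append((F[n],m));print(q,n,len(acc[q,n]),m,atz(F[n],m,0 if q[0]=="i" else .17 if q[0]!="t" else .133))
    if len(ob)>1: print("  tri",*tri(ob))
print(ctrl.observe()["time"])
E
```

```text
contact_force: [0.5, 0.2, -0.9]
width: 0.0434
gripper_force: 41.2
contact_force: [0.3, -0.2, -0.7]
width: 0.0431
gripper_force: 41.3
t 11.25 world [0.4425 0.0037 0.1907] jig mm [0.3 1.2] yaw 12.05 zaxis [-0.003  0.001 -1.   ] F [ 0.3 -0.2 -0.7] w 0.0431 g 41.3
lens_front scene 4 [270.45 185.4 ] [ 0.5976 -0.2325  0.17  ]
lens_front side 4 [243.2  183.15] [ 0.5926 -0.2148  0.17  ]
  tri [ 0.5956 -0.2305  0.168 ] [np.float64(0.0028148885674763756), np.float64(0.002814888567476389)]
focus_point scene 1 [192.2 240.3] [0.4612 0.1426 0.17  ]
focus_point side 4 [251.6  195.55] [ 0.5557 -0.1137  0.17  ]
  tri [0.5074 0.1105 0.1982] [np.float64(0.05015574640303018), np.float64(0.050155746403030305)]
inspection_camera scene 4 [275.5 232.2] [ 0.6126 -0.2721  0.    ]
inspection_camera side 4 [243.85 232.1 ] [ 0.6035 -0.266   0.    ]
  tri [ 0.6032 -0.262   0.0041] [np.float64(0.0021741386178076453), np.float64(0.0021741386178076774)]
glaze_centre scene 4 [246.55 224.95] [0.439  0.0051 0.17  ]
glaze_centre side 4 [296.15 217.25] [0.4418 0.0194 0.17  ]
  tri [0.4426 0.0023 0.1654] [np.float64(0.0022829845559376627), np.float64(0.0022829845559378)]
test_tile scene 4 [245.4  237.45] [0.4481 0.0012 0.133 ]
test_tile side 3 [297.5 228.2] [ 0.4387 -0.0069  0.133 ]
  tri [0.4383 0.0098 0.1399] [np.float64(0.00045656941614203043), np.float64(0.00045656941614196045)]
13.65
```

```bash
python3 -m crank '[{"x":2,"y":20,"z":-25,"roll":0,"fingers":0.3},{"x":2,"y":32,"z":-25,"roll":0,"fingers":0.3},{"x":2,"y":32,"z":-25,"roll":0,"fingers":0.3},{"x":0,"y":30,"z":-25,"roll":0,"fingers":0.3},{"x":0,"y":0,"z":0,"roll":0,"fingers":0.3}]' | tail -3
python3 -m crank '[{"x":0,"y":0,"z":0,"roll":0,"fingers":0.3},{"x":0,"y":0,"z":0,"roll":0,"fingers":0.3},{"x":0,"y":0,"z":0,"roll":0,"fingers":0.3}]' | tail -3
python3 st.py
python3 look.py wrist6 lens_front focus_point inspection_camera test_tile
```

```text
contact_force: [0.9, 0.3, -0.3]
width: 0.0433
gripper_force: 41.3
contact_force: [0.4, 0.2, -1.6]
width: 0.0431
gripper_force: 41.3
t 14.45 world [ 0.4725 -0.1056  0.2907] jig mm [   6.7 -112. ] yaw 12.12 zaxis [-0.002  0.001 -1.   ] F [ 0.4  0.2 -1.6] w 0.0431 g 41.3
14.5 [ 0.4726 -0.1057  0.291 ] [ 0.9777  0.21   -0.0017] 0.04328579109078547 [-0.4547 -0.1892  1.9231  0.0001  1.4099  0.9045]
lens_front wrist [501.8  70. ] 0.97 [ 0.5875 -0.2206  0.17  ]
focus_point wrist [187.3 163.8] 0.55 [ 0.4866 -0.0351  0.17  ]
inspection_camera wrist [462.7  69.8] 0.8 [ 0.6075 -0.2704  0.    ]
test_tile wrist [283.4 237.1] 0.73 [ 0.3858 -0.1228  0.015 ]
```

View pics/wrist6.png

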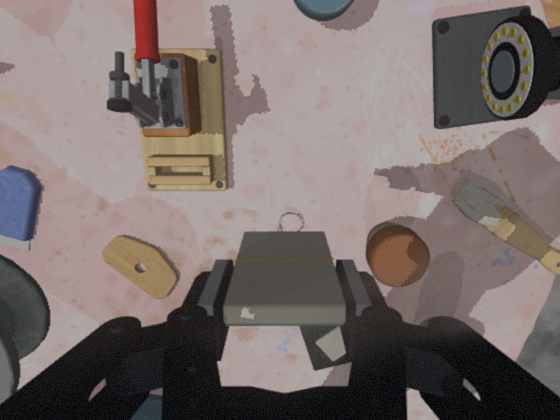

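The wrist view shows the tile in the jaws at (285,275), the handle leaning back at (146,25), and the stand's base with its front edge from (433,22) to (435,128). The lens is at (502,70).

Run:
```python
from h import *
np.set_printoptions(precision=4,suppress=True)
f=ctrl.grab_frame("wrist")
A=atz(f,(433,22),.014);B=atz(f,(435,128),.014);C=atz(f,(530,8),.014);D=atz(f,(500,119.5),.014)
print(A,B,np.linalg.norm(A-B))
y=(A-B)[:2];print("yaw from front edge",np.degrees(np.arctan2(y[1],y[0]))-90)
for P,Q in((A,C),(B,D)):
    d=(Q-P)[:2];print("yaw from side",np.degrees(np.arctan2(d[1],d[0])),np.linalg.norm(d))
ls=[]
for i in range(3):
    g=ctrl.grab_frame("wrist");ls.append(atz(g,ctrl.tip_of(g,"lens_front")[0]["xy"],.17))
print(np.array(ls)); M=(A+B)[:2]/2; print("front mid",M)
```

```text
[ 0.6427 -0.2214  0.014 ] [ 0.5445 -0.2576  0.014 ] 0.10468697551330435
yaw from front edge -69.7818334957698
yaw from side -70.36422520082169 0.09486524519081865
yaw from side -70.47737560243662 0.06922139993730558
[[ 0.5862 -0.2192  0.17  ]
 [ 0.5896 -0.221   0.17  ]
 [ 0.5876 -0.2208  0.17  ]]
front mid [ 0.5936 -0.2395]
```

```bash
python3 -m crank '[{"x":0,"y":0,"z":0,"roll":-4.7,"fingers":0.3},{"x":0,"y":0,"z":0,"roll":-7.5,"fingers":0.3},{"x":0,"y":0,"z":0,"roll":-7.5,"fingers":0.3},{"x":0,"y":0,"z":0,"roll":-7.5,"fingers":0.3},{"x":0,"y":0,"z":0,"roll":-7.5,"fingers":0.3}]' | tail -1
python3 -m crank '[{"x":0,"y":0,"z":0,"roll":-7.5,"fingers":0.3},{"x":0,"y":0,"z":0,"roll":-7.5,"fingers":0.3},{"x":0,"y":0,"z":0,"roll":-7.5,"fingers":0.3},{"x":0,"y":0,"z":0,"roll":-7.5,"fingers":0.3},{"x":0,"y":0,"z":0,"roll":-7.5,"fingers":0.3}]' | tail -1
python3 -m crank '[{"x":0,"y":0,"z":0,"roll":-7.5,"fingers":0.3},{"x":0,"y":0,"z":0,"roll":-7.5,"fingers":0.3},{"x":0,"y":0,"z":0,"roll":-7,"fingers":0.3},{"x":0,"y":0,"z":0,"roll":-3.5,"fingers":0.3},{"x":0,"y":0,"z":0,"roll":0,"fingers":0.3}]' | tail -1
python3 -m crank '[{"x":0,"y":0,"z":0,"roll":0,"fingers":0.3},{"x":0,"y":0,"z":0,"roll":0,"fingers":0.3}]' | tail -1
python3 st.py
python3 - <<'E'
from h import *
s=ctrl.observe();M=R.from_quat(s["tool_rot"]).as_matrix();print("tool mm",(M.T@(np.array([.546,-.1043,.1926])-s["ee_pos"])*1e3).round(1),s["joint_positions"][5])
E
```

```text
gripper_force: 41.3
gripper_force: 41.3
gripper_force: 41.3
gripper_force: 41.3
t 16.75 world [ 0.4732 -0.1068  0.2922] jig mm [   7.1 -113.3] yaw 109.7 zaxis [ 0. -0. -1.] F [ 0.7 -0.7 -1.5] w 0.0432 g 41.3
tool mm [-22.2  69.4  99.6] -0.7999473859604076
```

```bash
python3 -m crank '[{"x":-5,"y":15,"z":20,"roll":0,"fingers":0.3},{"x":-6,"y":20,"z":25,"roll":0,"fingers":0.3},{"x":-6,"y":20,"z":25,"roll":0,"fingers":0.3},{"x":-5,"y":14,"z":20,"roll":0,"fingers":0.3},{"x":0,"y":0,"z":10,"roll":0,"fingers":0.3}]' | tail -1
python3 -m crank '[{"x":0,"y":0,"z":0,"roll":0,"fingers":0.3},{"x":0,"y":0,"z":0,"roll":0,"fingers":0.3},{"x":0,"y":0,"z":0,"roll":0,"fingers":0.3},{"x":0,"y":0,"z":0,"roll":0,"fingers":0.3},{"x":0,"y":0,"z":0,"roll":0,"fingers":0.3}]' | tail -1
python3 st.py
python3 - <<'E'
from h import *
np.set_printoptions(precision=4,suppress=True)
W=ctrl.grab_frame("wrist");F={n:ctrl.grab_frame(n) for n in("scene","side")}
F["wrist"]=W
for q in("glaze_centre","test_tile","lens_front","focus_point","teal_cup","rust_cup","oxide_jar"):
    ob=[]
    for n in F:
        r=ctrl.tip_of(F[n],q)
        if r and r[0]["score"]>.4: ob.append((F[n],r[0]["xy"]));print(q,n,np.round(r[0]["xy"],1),round(r[0]["score"],2),atz(F[n],r[0]["xy"],.133 if q=="test_tile" else 0 if q[-3:] in("cup","jar") else .17))
    if len(ob)>1: print(" tri",*tri(ob))
a=cv2.resize(np.asarray(F["scene"]["img"])[130:290,190:350],(400,400));b=cv2.resize(np.asarray(F["side"]["img"])[130:290,190:350],(400,400))
cv2.imwrite("pics/fin.png",np.hstack([a,b])[:,:,::-1])
for n in F: print(n,"pred glaze px",proj(F[n],[.5473,-.1081,.17]),"lens",proj(F[n],[.588,-.221,.17]))
E
```

```text
gripper_force: 41.3
gripper_force: 41.3
t 17.75 world [ 0.5458 -0.1043  0.1932] jig mm [  78.6 -126.1] yaw 109.74 zaxis [ 0.001 -0.001 -1.   ] F [ 0.   0.  -0.7] w 0.0429 g 41.3
glaze_centre scene [251.7 203.7] 0.56 [ 0.5291 -0.0946  0.17  ]
glaze_centre side [253.2 202.1] 0.87 [ 0.5455 -0.0669  0.17  ]
glaze_centre wrist [285.6 274.5] 0.82 [ 0.5458 -0.1061  0.17  ]
 tri [ 0.5504 -0.1134  0.1556] [np.float64(0.0028881317025853366), np.float64(0.002877954314517557), np.float64(0.0018974345273306856)]
test_tile scene [249.  213.2] 0.65 [ 0.5517 -0.1051  0.133 ]
test_tile side [257.4 210.2] 0.78 [ 0.5413 -0.11    0.133 ]
test_tile wrist [283.8 236.8] 0.93 [ 0.544  -0.1033  0.133 ]
 tri [ 0.5424 -0.0996  0.1376] [np.float64(0.002236009772920936), np.float64(0.002433873099973461), np.float64(0.002004409615998538)]
lens_front scene [268.6 185.4] 0.47 [ 0.6013 -0.2286  0.17  ]
lens_front side [243.4 183.8] 0.84 [ 0.5911 -0.209   0.17  ]
 tri [ 0.5937 -0.2208  0.17  ] [np.float64(0.003617528983315674), np.float64(0.003617528983315733)]
focus_point scene [253.7 202.1] 0.62 [ 0.5339 -0.1061  0
[... 195 characters left out ...]
. ] 0.62 [ 0.6525 -0.1137  0.    ]
teal_cup side [217.7 256.2] 0.66 [ 0.6484 -0.1086  0.    ]
teal_cup wrist [387.8 216.3] 0.81 [ 0.6454 -0.1029  0.    ]
 tri [ 0.645  -0.1039  0.004 ] [np.float64(0.0034263937263454823), np.float64(0.002451362639517289), np.float64(0.0020920868912251084)]
rust_cup side [313.5 237.8] 0.79 [ 0.3945 -0.2425  0.    ]
rust_cup wrist [284.3 344.4] 0.56 [ 0.6031 -0.2666  0.    ]
 tri [ 0.4836 -0.1516  0.0903] [np.float64(0.09571165060976301), np.float64(0.09571165060976303)]
scene pred glaze px [250.801  200.5795] lens [269.9751 187.1039]
side pred glaze px [254.6745 196.382 ] lens [245.211  182.5335]
wrist pred glaze px [287.1112 279.3206] lens [286.9105 474.5654]
```

View pics/fin.png

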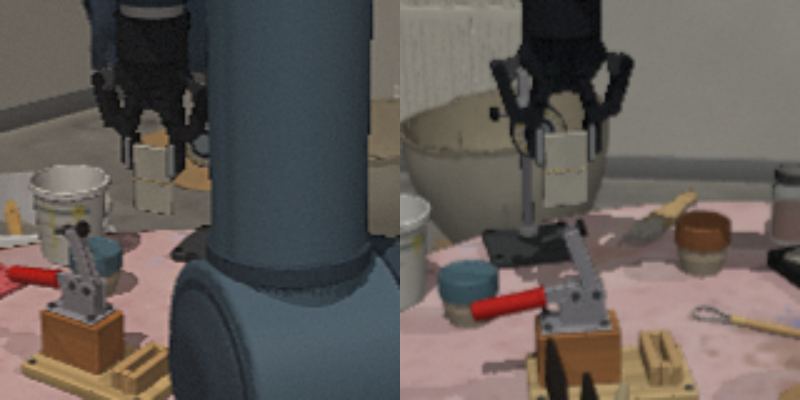

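The final crops show the tile upright in the jaws, its brass line at scene (252,202) and side (256,199). That is within about 1–2 px (roughly 3 mm) of where it should be. The handle lies back and the cups and jar are where they were, so I'm handing in.

```bash
python3 -c "
from workcell import ctrl
print(ctrl.sign_off())"
```

```text
the job is handed in; nothing more can be done
None
```

The job is handed in, but the judge's verdict wasn't shown: the clamp is open at its stop, and the tile is held still and upright, glaze towards the lens, within an estimated 5 mm of the focus point; nothing looked disturbed in the last pictures.

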